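# Fit the board clamp cap, bottom it, back it off a quarter turn and hold

## Task

Take the large knurled cap with the rib across its top out of the parts tray, fit it over the flat key on the preheater's clamp post, and screw it clockwise until it bottoms out. Then back it off a quarter turn, so that the board can grow as it warms, and finish while still gripping the cap there on its post. Leave the other fittings and the things on the bench where they are.

Things in the scene. Friction and masses are not known exactly. Their poses are not given: they have to be found in the camera images.
- cap: the target: aluminium knurled cap, 44 mm in diameter, 34 mm tall, about 110 g, upright in the tray. Origin at the centre of its underside, z up. A rib 34 by 6 mm, 4 mm high, crosses its top along its x axis (look only). In its underside along the same x axis is a slot 31 by 9 mm, 14 mm deep, that fits over the post's key either way round. Grip its side 20 to 32 mm above the underside.
- tray: black open parts tray, 224 by 224 mm, walls 28 mm tall and 4 mm thick, floor 4 mm thick, fixed. Origin at the centre of its underside. Four aluminium fittings stand in it, one in each quarter, about 43 mm from the centre in the tray's x and in its y; which is where varies.
- collar: bystander in the tray: smooth ring 44 mm in diameter, 26 mm hole, 24 mm tall. Origin at the centre of its underside.
- small_nut: bystander in the tray: small knurled nut, 28 mm in diameter, 22 mm tall, with a 16 mm plain stub on top, 32 mm tall in all. Origin at the centre of its underside.
- block: bystander in the tray: square block 30 by 30 by 26 mm. Origin at the centre of its underside.
- preheater: dark steel preheater, 200 by 200 mm box with a green circuit board on top, fixed, up to 77 mm tall without the post; origin on the bench, 20 mm from the box's centre along its -x. The clamp post stands before its -x face, 110 mm from the origin along -x. Preheater and tray may change sides (left or right of the robot).
- post_collar (a point): centre of the top face of the post's fixed round collar (48 mm in diameter), 85 mm above the bench: the cap's underside rests there when it is bottomed. Axes as the preheater's, z up.
- post_key (a point): point on the post's axis, on top of the round flange (36 mm across) that carries the cap. Its x axis lies along the flat key on it: a blade 25 mm long, 7 mm thick, 11 mm tall, its upper 6 mm bevelled to 2 mm thick. Flange and key turn with the cap and sink or rise 4 mm per turn (the post's thread): flange 0.8 to 1.6 mm above the collar at the start, level with it when bottomed.
- post_screw (a joint): angle of the post's key, rad: 0 = bottomed on a hard stop, growing anticlockwise seen from above (backing off); a quarter turn off bottom is 1.57. Starts at 1.2 to 2.4, turns up to 3.4, needs 0.06 N m to turn and stays where left. The cap has about 5 degrees of play on the key each way (10 when the direction reverses).
- brush: bystander: small brush lying on the bench, right side, about 20 cm long.
- screwdriver: bystander: screwdriver lying on the bench, left side, about 20 cm long.
- flux_jar: bystander: small jar at the back of the bench, 52 mm in diameter, 60 mm tall.
- spool: bystander: empty grey spool standing on the bench, right side, 56 mm in diameter, 44 mm tall.
Mind the look-alikes: they are no part of the job. What is shaped like the cap but blue or brown is not meant.

How it is judged:
On the way, in this order (a step that is already met when the one before it is completed fails the run):
1. the cap is seated over the key of the post, upright, before it is screwed down (horizontal distance between cap and post_key below 0.004 m and z of cap in the frame of post_key below 0.004 m and angle between cap's own z axis and vertical below 0.12 rad and value of joint post_screw above 0.3 rad), for 0.1 s.
2. the cap is screwed down until it bottoms out, seated on its post (value of joint post_screw below 0.06 rad and horizontal distance between cap and post_collar below 0.004 m and z of cap in the frame of post_collar below 0.003 m and angle between cap's own z axis and vertical below 0.12 rad), for 0.1 s.
3. the cap is backed off about a quarter turn (value of joint post_screw between 1.17 and 1.97 rad), for 0.1 s.
At the end, for the whole second after the job is handed in: After bottoming (post_screw under 0.06), post_screw stands at 1.17 to 1.97 rad, the cap sits upright and still on the post (centred within 4 mm, underside within 4 mm of the flange, tilt under 0.12 rad), and the fingers still grip it (over 5 N) (all of step 3 and horizontal distance between cap and post_key below 0.004 m and z of cap in the frame of post_key below 0.004 m and angle between cap's own z axis and vertical below 0.12 rad and contact force between the fingers and cap above 5 N and linear speed of cap below 0.02 m/s); the arm keeps its last pose, push and grip.
It fails at once if another fitting in the tray is displaced by over 40 mm (distance of any of collar, small_nut, block from where it was at the start of the episode above 0.04 m).
It fails at once if a thing on the bench is displaced by over 40 mm (distance of any of brush, screwdriver, flux_jar, spool from where it was at the start of the episode above 0.04 m).
It also fails if it takes over 51 s, if anything falls off the work surface, if the arm or the gripper's body presses on something with over 40 N, if the wrist force passes 120 N, or if a joint passes its speed limit or range.

## Robot

A 6-joint arm with a two-finger parallel gripper is mounted at the origin on the work surface. World frame = base frame: x ahead of the robot, y to its left, z up, the work surface at z = 0. Lengths are in m, angles in rad, forces in N, time in s.
With the tool pointing down it reaches from about 0.3 to 0.825 m from the base axis. Payload 5.4 kg.
Tool frame: the origin (TCP) lies at the very end of the fingers, on their centre line; the grasp point (between the pads) lies 19 mm behind it; z points along the fingers, y is the line along which they close (so a half turn about z gives the same grasp; the last joint's range is limited). The gripper opens to 92 mm and grips with 3 to 60 N. Pads are 20 mm wide; open, the fingers measure 128 mm over their backs; the gripper's body (75 mm by 189 mm) begins 69 mm behind the grasp point.
Start: joints at [1.018, 0.158, 1.597, -0, 1.386, -0.21], TCP at [0.193, 0.542, 0.215] pointing down, gripper open.
Joint ranges: [-2.91, 2.91], [-0.94, 2.29], [0.18, 2.7], [-1.29, 4.43], [0.17, 2.64], [-3, 3]. Speed limits (rad/s): [2.57, 2.57, 3.14, 3.14, 3.14, 3.14].

## Interface

Orientations are given as a rotation vector (axis times angle).
In Python, from workcell import bot gives the robot as it stands. Calls block until the motion is done:
- bot.goto(position, orientation): joint-space move of the TCP to a pose.
- bot.line_to(position, rot=None, max_speed=0.15): straight line of the TCP; rot=None keeps the orientation; max_speed is the mean speed in m/s.
- bot.set_joints(angles): joint-space move.
- bot.set_gripper(opening, newtons=None): opening from 0.0 (shut) to 1.0 (fully open); newtons is the grip in N (None keeps the last); returns when the fingers have stopped.
- bot.hold(seconds).
- bot.inverse_kinematics(position, orientation): joint angles nearest the present ones, or None.
- bot.read_camera(name): name is "side" or "top" or "wrist"; returns a dict with "pixels" (480x640x3 uint8, blue, green, red), "fx", "fy", "cx", "cy" (pixels), "R" (3x3) and "t" (3): a world point X has camera coordinates R X + t. Camera axes: x right, y down, z forward; pixel columns grow to the right and rows downward; lengths in m; the calibration is good to about 2 mm. A picture is of the moment at which its call begins. There is no depth.
A pose or a line that the arm cannot do raises bot.MotionError and nothing moves.
- bot.job_done(): hands the job in; it is judged then, once.
Readings, each from a call of its own:
- bot.current_clock(): time.
- bot.current_joints(): joint angles.
- bot.current_joint_vel(): joint speeds.
- bot.current_effort(): joint torques, N m.
- bot.current_ee_pos(): TCP position.
- bot.current_tool_rot(): TCP orientation.
- bot.current_contact_force(): force on the tool from outside, world axes, zero at the start.
- bot.current_ft_torque(): the same for the moment, N m.
- bot.current_opening(): opening from 0.0 (shut) to 1.0 (fully open).
- bot.current_grip_force(): force on a finger pad.
Only numpy, scipy, OpenCV 4.12 (cv2) and the standard library are available. Lean on these libraries where they do the work, as an engineer would, in place of code of your own. Each camera call takes 0.05 s, during which the arm holds its last target. There are 200 camera calls.

## Working session

There is one attempt and no reset: what is moved stays moved. The work goes in short steps, each a Python script; the robot and the scene stay as the last script left them, time stands still between calls to the robot, and variables do not carry over. Pictures are saved under pics/ and viewed, at most 10 in all, crops included, and the job is handed in when it is done.

```bash
mkdir -p pics; ls
cat > h.py <<'E'
import numpy as np, cv2
from workcell import bot
from scipy.spatial.transform import Rotation as Ro
def cam(n,save=None):
    c=bot.read_camera(n); c={k:np.array(v) if k in('pixels','R','t') else v for k,v in c.items()}
    if save:
        cv2.imwrite(save,c['pixels']); np.save(save+'.npy',c,allow_pickle=True)
    return c
def load(s): return np.load(s+'.npy',allow_pickle=True).item()
def ray(c,u,v,z):
    d=c['R'].T@np.array([(u-c['cx'])/c['fx'],(v-c['cy'])/c['fy'],1]); o=-c['R'].T@c['t']
    return o+d*(z-o[2])/d[2]
def proj(c,X):
    p=c['R']@np.array(X)+c['t']; return c['fx']*p[0]/p[2]+c['cx'],c['fy']*p[1]/p[2]+c['cy']
def down(yaw): # tool z down; tool y axis at world angle yaw
    y=np.array([np.cos(yaw),np.sin(yaw),0]); z=np.array([0,0,-1.]); x=np.cross(y,z)
    return Ro.from_matrix(np.c_[x,y,z]).as_rotvec()
E
python3 - <<'E'
from h import *
for n in('top','side'):
    c=cam(n,f'pics/{n}0.png'); print(n,-c['R'].T@c['t'],c['fx'])
print(bot.current_clock(),bot.current_tool_rot(),Ro.from_rotvec(bot.current_tool_rot()).as_matrix())
E
```

```text
pics
top [ 0.28958735 -0.03083223  1.41770208] 437.2558385579388
side [ 0.05717542 -1.11958049  0.75221846] 532.3829629777116
0.1 [-5.35693601e-01 -3.09498565e+00  2.38979185e-03] [[-9.41826253e-01  3.36099101e-01 -8.39020461e-04]
 [ 3.36099996e-01  9.41825268e-01 -1.39907680e-03]
 [ 3.19982215e-04 -1.59968203e-03 -9.99998669e-01]]
```

View pics/top0.png

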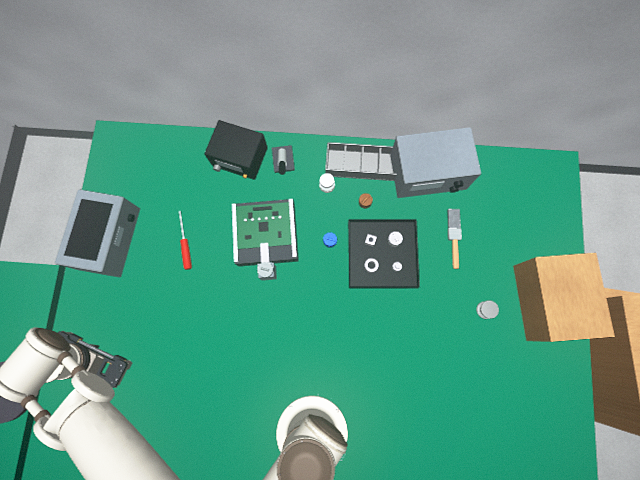

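View pics/side0.png

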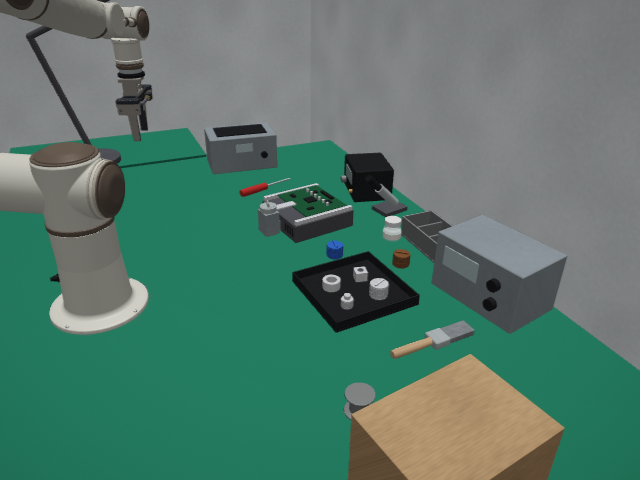

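Candidates in the top view: aluminium cap with rib (396,239), collar ring (371,265), block (371,240), small nut (397,267). The look-alikes are a blue cap (330,240) and a brown cap (366,200). I choose (396,239). The post is at (265,268). Next I measure these and look from close up.

Run:
```python
from h import *
c=load('pics/top0.png')
print('cap',ray(c,396,239,.04),'post',ray(c,265,268,.096),'tray',[ray(c,u,v,.028).round(3) for u,v in((349,220),(416,220),(418,288),(349,288))])
p=ray(c,396,239,.04)
w=bot.read_camera('wrist'); T=bot.current_ee_pos(); Rt=Ro.from_rotvec(bot.current_tool_rot()).as_matrix()
R=np.array(w['R']);t=np.array(w['t']); print('cam in tool',Rt.T@(-R.T@t-T), (R@Rt).round(2), w['fx'])
k=None
for yaw in (0,np.pi/2,-np.pi/2,np.pi):
    for q in (p,ray(c,265,268,.096)):
        print(yaw,bot.inverse_kinematics([q[0],q[1],.22],down(yaw)))
```

```text
cap [ 0.60541759 -0.22506846  0.04      ] post [0.47365455 0.17767966 0.096     ] tray [array([ 0.661, -0.071,  0.028]), array([ 0.677, -0.29 ,  0.028]), array([ 0.454, -0.302,  0.028]), array([ 0.439, -0.084,  0.028])]
cam in tool [ 8.02528482e-02  1.97414816e-05 -1.69769688e-01] [[ 0.    1.   -0.  ]
 [-0.96  0.   -0.28]
 [-0.28  0.    0.96]] 340.96171528837573
0 [-5.42640386e-01  3.36604218e-01  1.37475982e+00 -4.44089210e-16
  1.43022862e+00 -5.42640386e-01]
0 [ 1.19592402e-01 -2.65414577e-02  1.78053379e+00 -4.44089210e-16
  1.38760032e+00  1.19592402e-01]
1.5707963267948966 [-0.54264039  0.33660422  1.37475982  0.          1.43022862 -2.11343671]
1.5707963267948966 [ 1.19592402e-01 -2.65414577e-02  1.78053379e+00 -4.44089210e-16
  1.38760032e+00 -1.45120393e+00]
-1.5707963267948966 [-5.42640386e-01  3.36604218e-01  1.37475982e+00 -4.44089210e-16
  1.43022862e+00  1.02815594e+00]
-1.5707963267948966 [ 1.19592402e-01 -2.65414577e-02  1.78053379e+00 -4.44089210e-16
  1.38760032e+00  1.69038873e+00]
3.141592653589793 [-0.54264039  0.33660422  1.37475982  0.          1.43022862  2.59895227]
3.141592653589793 None
```

Run:
```python
from h import *
bot.goto([.474,.178,.21],down(-np.pi/2)); a=cam('wrist','pics/wp.png')
bot.goto([.605,-.225,.16],down(-np.pi/2)); b=cam('wrist','pics/wc.png')
cv2.imwrite('pics/both.png',cv2.resize(np.vstack([a['pixels'],b['pixels']])[:, 60:580],None,fx=.62,fy=.62))
print(bot.current_clock(), bot.current_joints())
```

```text
3.5083 [-5.40796092e-01  3.78646295e-01  1.44060501e+00  3.19658735e-04
  1.32200048e+00  1.02806405e+00]
```

View pics/wp.png

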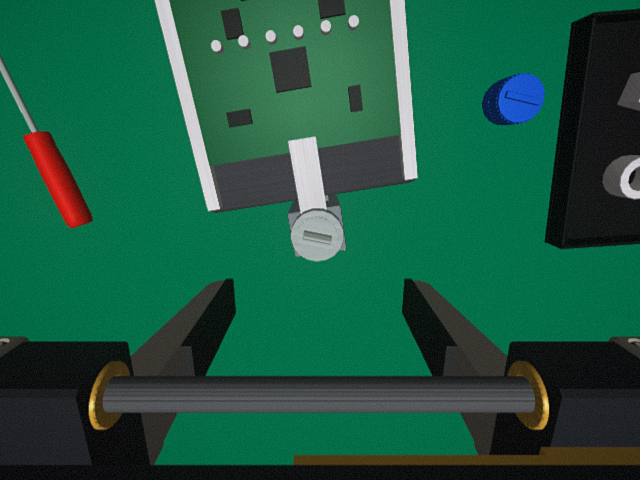

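View pics/wc.png

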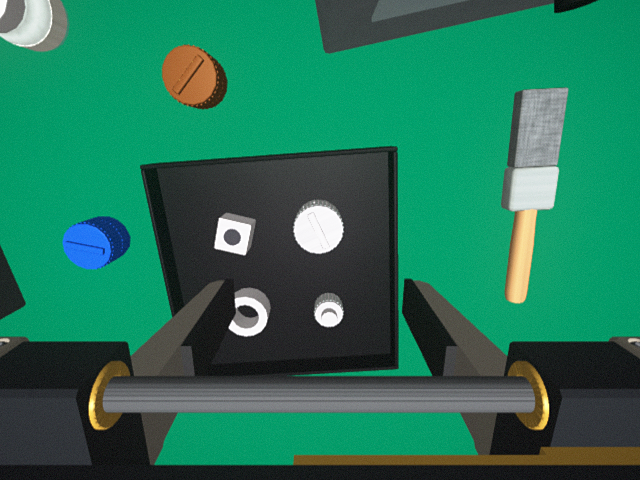

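The post and key are at about (317,237) in the first image. The ribbed aluminium cap is at (318,228) in the second. I crop both at high zoom.

Run:
```python
from h import *
a=load('pics/wp.png')['pixels'];b=load('pics/wc.png')['pixels']
f=lambda i,x,y:cv2.resize(i[y:y+80,x:x+80],None,fx=5,fy=5,interpolation=cv2.INTER_CUBIC)
x=np.hstack([f(a,280,195),f(b,280,188)]).astype(float)
x[:,400:]=np.clip((x[:,400:]-150)*2.4,0,255)
cv2.imwrite('pics/z.png',x.astype(np.uint8))
```

```text
(no output)
```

View pics/z.png

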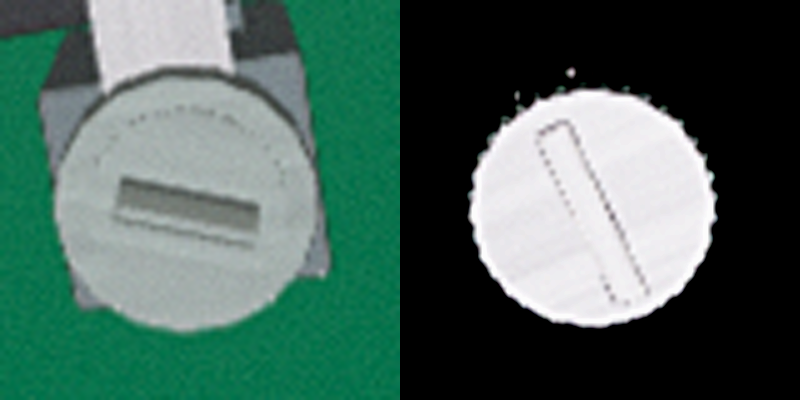

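```bash
cat > m.py <<'E'
from h import *
a=load('pics/wp.png');b=load('pics/wc.png')
fa=lambda X,Y,z:ray(a,280+(X+.5)/5-.5,195+(Y+.5)/5-.5,z)
fb=lambda X,Y,z:ray(b,280+(X-400+.5)/5-.5,188+(Y+.5)/5-.5,z)
E
python3 - <<'E'
from m import *
ang=lambda p,q:np.degrees(np.arctan2(*(q-p)[1::-1]))
P=fa(187,203,.085);print('post',P,'dia',fa(55,203,.085)-fa(319,203,.085),fa(187,78,.085)-fa(187,330,.085))
print('key',ang(fa(122,178,.09),fa(260,203,.09)),ang(fa(113,217,.09),fa(253,246,.09)),'ctr',np.mean([fa(*p,.091) for p in((122,178),(260,203),(255,247),(113,217))],0),np.linalg.norm(fa(122,178,.09)-fa(260,203,.09)))
C=fb(593,207,.038);print('cap',C,fb(470,207,.038)-fb(716,207,.038),fb(593,87,.038)-fb(593,327,.038))
r=[fb(*p,.042) for p in((538,133),(572,121),(650,297),(614,305))]
print('rib',ang(r[0],r[3]),ang(r[1],r[2]),np.mean(r,0),np.linalg.norm(r[1]-r[2]),np.linalg.norm(r[1]-r[0]))
E
```

```text
post [0.47429121 0.18009732 0.085     ] dia [-0.0001181   0.04732626  0.        ] [4.68562938e-02 4.10551059e-05 5.55111512e-17]
key -100.4704773937808 -102.03550147561131 ctr [0.47440701 0.17994966 0.091     ] 0.02468472033336741
cap [ 0.612266   -0.22317013  0.038     ] [-0.00011125  0.04346663  0.        ] [4.37277789e-02 8.64360117e-05 0.00000000e+00]
rib -156.8570415576619 -156.47751839065918 [ 0.61178557 -0.22336487  0.042     ] 0.034472536642866994 0.006223883425010306
```

Run:
```python
from h import *
x,y=.612,-.2233; d=np.radians
bot.set_gripper(.72,12)
bot.goto([x,y,.08],down(d(110))); bot.line_to([x,y,.012]); bot.set_gripper(0)
print('g1',bot.current_opening(),bot.current_contact_force())
bot.set_gripper(.72); bot.line_to([x,y,.05]); bot.goto([x,y,.05],down(d(20))); bot.line_to([x,y,.012]); bot.set_gripper(0,35)
print('g2',bot.current_opening(),bot.current_grip_force(),bot.current_contact_force())
bot.line_to([x,y,.15]); 
print(bot.current_contact_force(),bot.current_ft_torque(),bot.current_opening())
bot.goto([.4742,.180,.15],down(d(75.6)))
cam('wrist','pics/hp.png'); print(bot.current_clock(),bot.current_joints(),bot.current_ee_pos())
i=load('pics/hp.png')['pixels']; cv2.imwrite('pics/hpz.png',cv2.resize(i[180:380,220:420],None,fx=3,fy=3))
```

```text
g1 0.4735793827777395 [-0.31966424  0.3147189   4.77152592]
g2 0.4706566536044033 35.00110221168143 [-0.45330447  0.82774355  4.33225466]
[-0.39747447  0.31080505 -0.1018268 ] [-0.06216921 -0.01696136 -0.02627303] 0.46955114448806345
13.9 [ 1.22489682e-01  4.29931071e-02  1.85312776e+00 -2.59551075e-04
  1.24498286e+00 -1.19527700e+00] [0.47499243 0.17919974 0.15014006]
```

View pics/hpz.png

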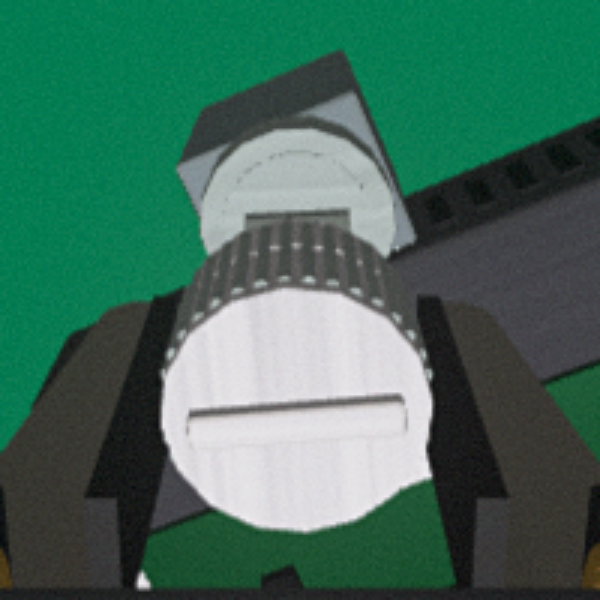

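The cap is held, with its rib from (188,413) to (405,397) in the crop. The key's far edge is behind it, from (246,214) to (350,210). I compute the offsets.

Run:
```python
from h import *
c=load('pics/hp.png'); f=lambda X,Y,z:ray(c,220+(X+.5)/3-.5,180+(Y+.5)/3-.5,z)
ang=lambda p,q:np.degrees(np.arctan2(*(q-p)[1::-1]))
print('tcp',bot.current_ee_pos(),'toolyaw',np.degrees(np.arctan2(*Ro.from_rotvec(bot.current_tool_rot()).as_matrix()[1::-1,1])))
print('cap ctr', f(297,410,.176), 'dia',f(162,410,.176)-f(433,410,.176), f(297,288,.176)-f(297,531,.176))
print('rib',ang(f(188,413,.18),f(405,397,.18)),ang(f(192,443,.18),f(405,430,.18)),np.mean([f(*p,.18) for p in((188,413),(405,397),(405,430),(190,443))],0))
print('key',ang(f(246,214,.0895),f(350,210,.0895)),'collar x-extent ctr',f(298,230,.085),'top edge',f(298,128,.085),f(200,225,.085)-f(396,225,.085))
# predicted collar/key in image for post estimate
for P in((.4743,.1801,.085),): print('pred collar centre crop px',(np.array(proj(c,P))-[220,180])*3)
```

```text
tcp [0.47499243 0.17919974 0.15014006] toolyaw 75.50722474455706
cap ctr [0.47370238 0.18002516 0.176     ] dia [-1.06405601e-02 -4.11756423e-02  2.77555756e-17] [-0.04121679  0.01060954  0.        ]
rib 80.20328744812961 79.43326842987545 [0.47335948 0.18006934 0.18      ]
key 77.8409748858388 collar x-extent ctr [0.4750022  0.18013593 0.085     ] top edge [0.45044205 0.18645061 0.085     ] [-0.01186399 -0.04596306  0.        ]
pred collar centre crop px [296.13494636 226.37795754]
```

```bash
cat > s.py <<'E'
from h import *
X,Y=.4748,.1801
def st(l):
    F=bot.current_contact_force();T=bot.current_ft_torque();p=bot.current_ee_pos()
    print(l,'t%.1f'%bot.current_clock(),'p',np.round(p,4),'F',np.round(F,1),'T',np.round(T,2),'op %.3f'%bot.current_opening()); return F,T,p
E
python3 - <<'E'
from s import *
r=down(np.radians(74.3))
bot.line_to([X,Y,.115],r); F0,_,_=st('hover')
for z in (.108,.104,.101,.0985,.0965,.095,.094,.093):
    bot.line_to([X,Y,z],r,.03); F,T,p=st(z)
    if F[2]-F0[2]>12: break
E
```

```text
hover t14.3 p [0.4745 0.1796 0.1146] F [ 0.5  0.2 -0.2] T [ 0.05 -0.05  0.01] op 0.468
0.108 t14.7 p [0.4749 0.1801 0.1082] F [ 0.3  0.1 -0.7] T [ 0.06  0.   -0.  ] op 0.470
0.104 t14.9 p [0.4746 0.1801 0.1038] F [-0.4 -0.  -0.4] T [ 0.02  0.01 -0.01] op 0.468
0.101 t15.2 p [0.4746 0.1801 0.1007] F [ 0.2  0.2 -0.5] T [-0.05  0.02  0.02] op 0.468
0.0985 t15.4 p [0.4743 0.1802 0.0981] F [-1.6  0.8 -0.2] T [ 0.17  0.36 -0.05] op 0.471
0.0965 t15.7 p [0.4743 0.1801 0.096 ] F [-2.1  0.6 -1.9] T [0.15 0.42 0.02] op 0.472
0.095 t15.9 p [0.4744 0.1802 0.0948] F [-4.2  0.8  0.6] T [ 0.19  0.78 -0.04] op 0.472
0.094 t16.2 p [0.4745 0.1802 0.0947] F [-6.3  0.5  6.7] T [ 0.07  1.31 -0.07] op 0.471
0.093 t16.4 p [0.4745 0.1802 0.0945] F [-10.   -0.5  13.2] T [-0.06  1.82 -0.07] op 0.472
```

Run:
```python
from s import *
X=.4739;zs=.0938;y0=74.3
bot.line_to([X,Y,zs],down(np.radians(y0)),.03); st('seat')
for k in range(1,19):
    a=9*k
    bot.goto([X,Y,zs-.004*a/360],down(np.radians(y0-a)))
    F,T,p=st(a)
    if abs(T[2])>.35 or np.hypot(*F[:2])>20: break
```

```text
seat t16.7 p [0.4743 0.1802 0.0947] F [-5.   0.9  6.1] T [0.07 0.99 0.  ] op 0.470
9 t17.0 p [0.4744 0.18   0.0946] F [-5.6 -0.9  5.9] T [-0.09  0.93 -0.06] op 0.471
18 t17.2 p [0.4744 0.1799 0.0945] F [-4.7 -0.   7.3] T [-0.18  0.96 -0.05] op 0.469
27 t17.5 p [0.4745 0.1799 0.0944] F [-4.3 -0.9  5.7] T [-0.15  0.92 -0.06] op 0.471
36 t17.8 p [0.4747 0.18   0.0943] F [-3.8  0.   5.8] T [-0.07  0.84 -0.01] op 0.471
45 t18.1 p [0.4749 0.1801 0.0943] F [-3.4  0.1  5.7] T [-0.04  0.71 -0.06] op 0.470
54 t18.4 p [0.4751 0.1802 0.0942] F [-3.2  0.6  5.7] T [ 0.04  0.58 -0.02] op 0.474
63 t18.6 p [0.4752 0.1802 0.0941] F [-2.2  1.1  5.5] T [ 0.06  0.52 -0.04] op 0.469
72 t18.9 p [0.4753 0.1802 0.094 ] F [-1.6  0.8  5. ] T [ 0.06  0.52 -0.06] op 0.469
81 t19.2 p [0.4755 0.1799 0.0941] F [-0.4 -0.8  4.4] T [-0.11  0.49  0.53] op 0.471
```

Run:
```python
from s import *
X=.4745;zs=.0938;y0=74.3
yaw=lambda:np.degrees(np.arctan2(*Ro.from_rotvec(bot.current_tool_rot()).as_matrix()[1::-1,1]))
for a in (84,86):
    bot.goto([X,Y,zs-.004*a/360],down(np.radians(y0-a))); _,T,_=st(a); print('yaw',yaw())
    if T[2]>.8: break
bot.hold(.4); st('bottom'); ys=yaw(); z0=zs-.004*a/360; print('ys',ys); cam('wrist','pics/bot.png')
for b in range(10,101,10):
    bot.goto([X,Y,z0+.004*max(b-10,0)/360],down(np.radians(ys+b))); st(b)
bot.hold(.3); print('end',yaw(),bot.current_grip_force()); st('end'); cam('wrist','pics/end.png')
a,b=[load(f'pics/{n}.png')['pixels'][170:400,210:430] for n in('bot','end')]
cv2.imwrite('pics/be.png',cv2.resize(np.hstack([a,b]),None,fx=1.8,fy=1.8))
```

```text
84 t19.4 p [0.4756 0.1798 0.094 ] F [-3.4 -1.5  7.3] T [-0.16  0.74  0.83] op 0.463
yaw -9.54114920850461
bottom t19.8 p [0.4756 0.1799 0.094 ] F [-2.9 -0.3  6.2] T [-0.15  0.8   0.84] op 0.471
ys -9.527115241672407
10 t20.2 p [0.4761 0.18   0.094 ] F [-2.  -0.2  4.7] T [-0.1   0.44  0.  ] op 0.475
20 t20.5 p [0.476  0.1804 0.094 ] F [-0.4  2.5  5.3] T [0.28 0.31 0.  ] op 0.470
30 t20.8 p [0.4759 0.1809 0.0941] F [-1.3  3.8  4.6] T [ 0.63  0.33 -0.02] op 0.467
40 t21.0 p [0.4757 0.1812 0.0942] F [-1.7  4.9  6.3] T [ 0.82  0.39 -0.07] op 0.470
50 t21.3 p [0.4755 0.1814 0.0943] F [-1.7  5.8  5.7] T [ 1.07  0.47 -0.04] op 0.468
60 t21.6 p [0.4754 0.1816 0.0944] F [-3.1  7.   6.9] T [ 1.16  0.58 -0.04] op 0.469
70 t21.9 p [0.4751 0.1817 0.0945] F [-3.5  6.1  6.1] T [ 1.24  0.71 -0.09] op 0.470
80 t22.2 p [0.4748 0.1818 0.0946] F [-3.9  7.   8. ] T [ 1.26  0.87 -0.04] op 0.467
90 t22.5 p [0.4745 0.1817 0.0947] F [-5.6  6.3  9.5] T [ 1.21  1.1  -0.02] op 0.471
100 t22.8 p [0.4743 0.1815 0.0948] F [-6.   5.3  9.7] T [ 1.1   1.27 -0.01] op 0.470
end 90.2479361271407 35.00265534996288
end t23.1 p [0.4743 0.1815 0.0948] F [-7.1  5.5  9.5] T [ 1.06  1.29 -0.02] op 0.475
```

View pics/be.png

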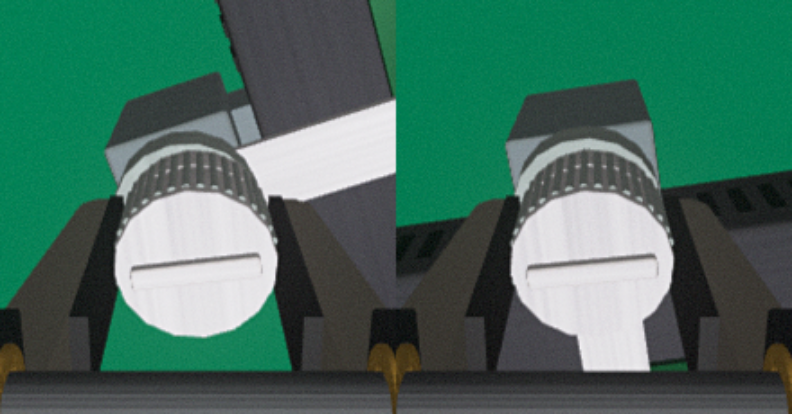

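The left half (bottomed) and right half (backed off) show the cap level on its post. The rib sits at the same place in the fingers in both, at about (197,270) and (592,268), so it has not slipped. The hard stop took 0.84 N m, and the back-off was 100° less about 10° of play, so I am handing it in.

```bash
python3 -c "
from h import *
print(bot.job_done())"
```

```text
the job is handed in; nothing more can be done
None
```

I handed the job in with the cap on its post, screwed down to the hard stop, backed off about a quarter turn and still gripped at 35 N. The angle is worked out from the tool's rotation less the play, and the hand-in returned no verdict.

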